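Pack the sampling caddy

TASK

Pack the sampling kit into the caddy: stand the small amber bottle in the narrow round cup, the sample jar in the wide round cup and the cover-slip carton in the rectangular pocket, and lay the conical tube lengthwise in the long cradle, each fully down in its holder. Leave the white-capped bottle of red stain and the clear-lidded vial box where they stand; they do not belong to the kit.

Things in the scene. Friction and masses are not known exactly. Their poses are not given: they have to be found in the camera images.
- tube: Loose 15 ml conical centrifuge tube with screw cap, white body and orange cap, lying on the table: 118 mm long (along its x), 21 mm across, 14 g. Origin: centre of its underside; lying as at the start its z is up. Grasp across its middle (along its y), like a bar 18 mm wide whose top is 19 mm above the origin.
- amber_bottle: Loose small amber-brown bottle with black cap, standing: 39 mm diameter, 89 mm tall, straight body up to about 55 mm, cap 26 mm diameter from 74 to 89 mm; 80 g. Origin: centre of its underside, z up.
- slide_carton: Loose closed carton of cover slips, white with a blue band, standing: 45 mm (x) x 67 mm (y) x 52 mm tall, 100 g. Origin: centre of its underside, z up. Grasp across the 45 mm (along its x).
- jar: Loose sample jar, white body 52 mm diameter, with a wide blue screw lid 56 mm diameter from 56 to 72 mm height (total height 72 mm, lid fixed on), standing, 60 g. Origin: centre of its underside, z up.
- red_bottle: Look-alike of the amber bottle, stays: loose bottle of red stain with white cap, 42 mm diameter, 94 mm tall, standing. Origin: centre of its underside.
- stain_box: Look-alike of the carton, stays: loose box with maroon base and clear lid showing vials, 49 x 59 x 58 mm, standing. Origin: centre of its underside.
- bottle_cup: Fixed white holder, one of four lying 2 by 2 (any order; pitch 110 mm in x, 145 mm in y) in a grey tray with a 16 mm rim. Origin: centre of the underside of its 106 (x) x 141 (y) x 6 mm plate, 5 mm above the table; z up. Has the narrow round cup: inside diameter 55 mm, wall 4 mm, centred; inner floor 6 mm, rim 34 mm above the origin.
- jar_cup: Fixed white holder, one of four lying 2 by 2 (any order; pitch 110 mm in x, 145 mm in y) in a grey tray with a 16 mm rim. Origin: centre of the underside of its 106 (x) x 141 (y) x 6 mm plate, 5 mm above the table; z up. Has the wide shallow round cup: inside diameter 70 mm, wall 4 mm, centred; inner floor 6 mm, rim 24 mm above the origin.
- carton_pocket: Fixed white holder, one of four lying 2 by 2 (any order; pitch 110 mm in x, 145 mm in y) in a grey tray with a 16 mm rim. Origin: centre of the underside of its 106 (x) x 141 (y) x 6 mm plate, 5 mm above the table; z up. Has the rectangular pocket: inside 63 (x) x 85 (y) mm, wall 4 mm, centred; inner floor 6 mm, rim 21 mm above the origin.
- tube_cradle: Fixed white holder, one of four lying 2 by 2 (any order; pitch 110 mm in x, 145 mm in y) in a grey tray with a 16 mm rim. Origin: centre of the underside of its 106 (x) x 141 (y) x 6 mm plate, 5 mm above the table; z up. Has the tube cradle: inside 36 (x) x 133 (y) mm; floor 6 mm, walls to 18 mm above the origin, only at the ends: the middle 70 mm is open to both sides for fingers.

How it is judged:
By the outcome, as a careful person would: the job done as asked, in the order asked, and still so for the second after the job is handed in, with the robot touching nothing.
It also fails if it takes over 118 s, if anything falls off the work surface, if the arm or the gripper's body presses on something with over 40 N, if the wrist force passes 120 N, or if a joint passes its speed limit or range.

ROBOT

A 6-joint arm with a two-finger parallel gripper is mounted at the origin on a cart in front of the work surface, level with it; the furniture and walls round the work are solid. World frame = base frame: x ahead of the robot, y to its left, z up, the work surface at z = 0. Lengths are in m, angles in rad, forces in N, time in s.
With the tool pointing down it reaches from about 0.375 to 0.9 m from the base axis. Payload 3.1 kg.
Tool frame: the origin (TCP) lies midway between the tips of the shut fingers; the grasp point (between the pads) lies 19 mm behind it; z points along the fingers, y is the line along which they close (so a half turn about z gives the same grasp; the last joint's range is limited). The gripper opens to 85 mm and grips with 20 to 120 N. Pads are 22 mm wide; open, the fingers measure 114 mm over their backs; the gripper's body (76 mm by 85 mm) begins 54 mm behind the grasp point. The pads swing forward as they close: fully open they stand 13 mm farther back than shut.
Start: joints at [-1.292, 0.527, 1.433, -0, 1.181, -0.178], TCP at [0.276, -0.561, 0.207] pointing down, gripper open.
Joint ranges: [-3.08, 3.08], [-0.75, 2.2], [0.22, 2.44], [-1.43, 4.57], [0, 2.65], [-2.85, 2.85]. Speed limits (rad/s): [2.79, 2.79, 3.14, 3.14, 3.14, 3.14].

INTERFACE

Orientations are given as a unit quaternion [x, y, z, w].
In Python, from station import manip gives the robot as it stands.
- The arm moves only by the tool drive_tool, never from a script. Its argument "motion" is a list that holds one entry, the list of rows, each a list of 5 numbers: the finger opening in mm, from 0 to 85.4, then the shift along the tool's x, y, z in units of 30 mm (1.0 is 30 mm), then the turn about the tool's z in units of 8 degrees (1.0 is 8 degrees). In form: [[[fingers, x, y, z, yaw], ...]]. A call has 1 to 10 rows; each row is the pose to reach, as a shift and turn from the pose commanded when the call began, along the tool's axes at that moment; what a row does not reach only later rows make up. A row lasts 1/10 s, in which the tool goes at most 50 mm and 8.59 degrees, less where a joint would pass 70% of its speed; a pose out of reach is approached as far as the arm can. A call with a gripper value outside its range is refused whole. The fingers move at their own pace and stop on an object; "squeeze" is the grip in N (left out, the last holds). Time passes only in rows, so rows that repeat a pose let the fingers close. It gives the time, the measured TCP pose, the force, the opening and the grip force at its end, in the units of the state.
- manip.sense(): the state, without advancing time (a new reading comes with each control period).
- manip.snapshot(name): name is "scene" or "top"; returns the picture (384x512x3 uint8, red, green, blue); there is no depth.
- manip.camera_model(name): a dict with "fov_y" (degrees; the focal length in pixels is half the picture's height over the tangent of half this angle, whatever the lens; pixels are square), "cx", "cy" (the principal point, pixels), "k1" (the pictures are not rectified: a ray, as slopes to the right and down, at radius r is drawn at 1 + k1 r^2 times it, then the intrinsics apply), "origin" and "orientation" of the camera in the world. Camera axes: x right, y up, looking along -z (the intrinsics and any distortion apply to the point x, -y, -z); pixel columns grow to the right and rows downward; lengths in m; the calibration is good to about 2 mm. A picture is of the moment at which its call begins. camera_model takes no time and is no camera call.
- manip.sign_off(): hands the job in; it is judged then, once.
The state is a dict: "t": time; "q": joint angles; "qd": joint speeds; "tau": joint torques, N m; "tcp_pos": TCP position; "tool_rot": TCP orientation; "force": force on the tool from outside, world axes, zero at the start; "ft_torque": the same for the moment, N m; "finger_gap": opening from 0.0 (shut) to 1.0 (fully open); "gripper_force": force on a finger pad.
Only numpy, scipy, OpenCV 4.12 (cv2) and the standard library are available. Lean on these libraries where they do the work, as an engineer would, in place of code of your own. Each camera call takes 0.05 s, during which the arm holds its last target. There are 200 camera calls.

## Working session

There is one attempt and no reset: what is moved stays moved. The work goes in short steps, Python scripts to look and compute and a tool call to move; the robot and the scene stay as the last step left them, time stands still between calls to the robot, and variables do not carry over. Pictures are saved under pics/ and viewed, at most 14 in all, crops included, and the job is handed in when it is done.

Besides the shell and the picture viewer there is one more tool, called after "Emit:" by a JSON object that holds its "api" and its "payload", one argument or row to a line. drive_tool: Moves the arm, as the interface text tells. Its arguments: {"type":"object","properties":{"motion":{"type":"array","items":{"type":"array","items":{"type":"array","items":{"type":"number"}}}},"squeeze":{"type":"number"}},"required":["motion"]}

```bash
mkdir -p pics; ls; cat > h.py <<'E'
import numpy as np, cv2
from station import manip
def K(m):
    f=192/np.tan(np.radians(m['fov_y'])/2); return f
from scipy.spatial.transform import Rotation as R
def ray(m,u,v):
    f=K(m); d=np.array([(u-m['cx'])/f,(v-m['cy'])/f]); s=d.copy()
    for _ in range(30): s=d/(1+m['k1']*(s@s))
    w=R.from_quat(m['orientation']).apply([s[0],-s[1],-1]); return np.array(m['origin']),w
def plane(m,u,v,z):
    o,w=ray(m,u,v); return o+w*(z-o[2])/w[2]
def two(m1,p1,m2,p2):
    o1,a=ray(m1,*p1);o2,b=ray(m2,*p2)
    A=np.stack([a,-b],1);t=np.linalg.lstsq(A,o2-o1,rcond=None)[0]
    P,Q=o1+a*t[0],o2+b*t[1]; return (P+Q)/2,np.linalg.norm(P-Q)
def proj(m,P):
    f=K(m);c=R.from_quat(m['orientation']).inv().apply(np.array(P)-np.array(m['origin']))
    s=np.array([c[0],-c[1]])/-c[2]; s=s*(1+m['k1']*(s@s)); return s*f+[m['cx'],m['cy']]
E
python3 - <<'E'
from h import *
for n in ("scene","top"):
    im=manip.snapshot(n); np.save(f'pics/{n}0.npy',im)
    cv2.imwrite(f'pics/{n}0.png',cv2.resize(im[:,:,::-1],(800,600),interpolation=cv2.INTER_CUBIC))
    print(n,manip.camera_model(n))
print(manip.sense())
E
```

```text
pics
scene {'fov_y': 50.01898179628743, 'cx': 260.3656113835142, 'cy': 196.59075530748592, 'k1': -0.0029010307163201254, 'origin': array([-0.35201232, -0.7228965 ,  0.82844602]), 'orientation': array([ 0.41889866, -0.20392694, -0.3819284 ,  0.79816566])}
top {'fov_y': 46.17441466772506, 'cx': 258.2656677382241, 'cy': 187.21734283402395, 'k1': 0.02351646509982151, 'origin': array([ 0.41683178, -0.0413056 ,  1.28589866]), 'orientation': array([-0.04711998,  0.03126059,  0.71144588, -0.70046216])}
{'t': 0.1, 'q': array([-1.29250843e+00,  5.28393665e-01,  1.43379148e+00,  4.75786148e-06,
        1.18143237e+00, -1.78491072e-01]), 'qd': array([-0.00017537, -0.00121195, -0.00098727,  0.00028828, -0.00053387,
        0.00120799]), 'tau': array([-5.01298873e-04, -4.43306851e+01, -1.78585571e+01, -2.36435808e-04,
        3.91447407e-03,  4.99557345e-06]), 'tcp_pos': array([ 0.27549654, -0.56021295,  0.20591346]), 'tool_rot': array([ 9.74031999e-01,  2.26408128e-01, -4.83005299e-05, -1.01128071e-03]), 'force': array([ 0.20130551,  1.49524281, -0.23407344]), 'ft_torque': array([-0.03088226, -0.0203567 , -0.04355299]), 'gripper_force': 0.0, 'finger_gap': 1.0017649387250902}
```

View pics/scene0.png

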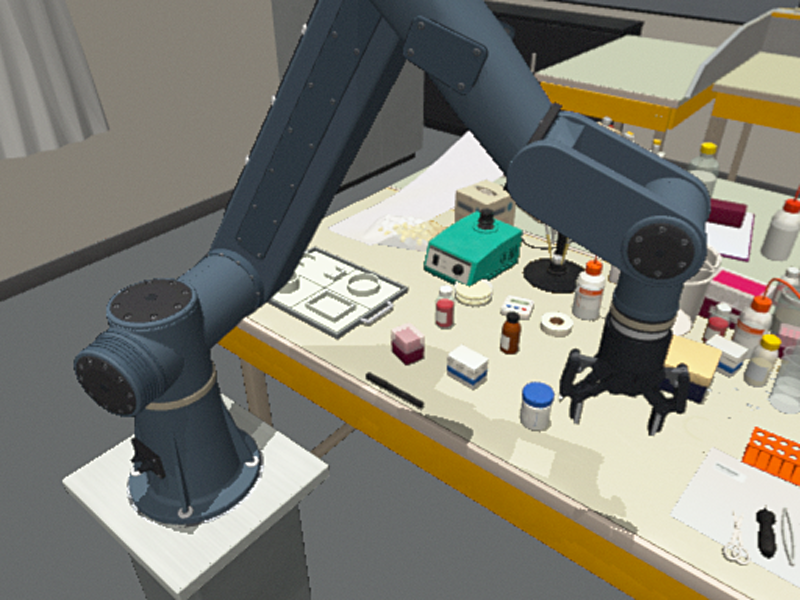

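View pics/top0.png

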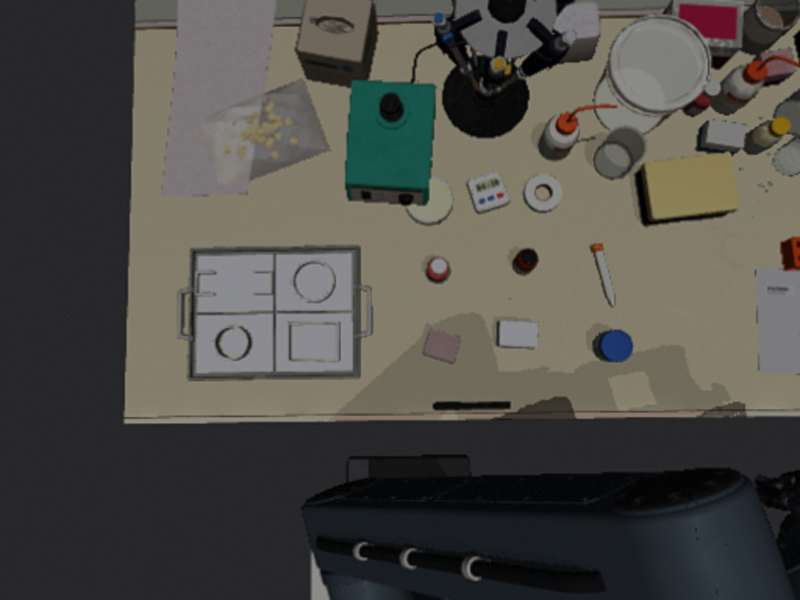

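The scene view (800x600) shows the amber bottle at (511,333), the jar at (537,405) and the carton at (467,365). The tray, at about (340,290), is partly behind the arm. In the top view the amber bottle is at (526,260), the jar at (613,346), the carton at (517,333) and the tube at (603,275) with its cap up. The tray is centred at (275,312): cradle upper left, jar cup upper right, bottle cup lower left and carton pocket lower right. The red bottle (437,268) and the stain box (441,345) stay put.

```bash
python3 - <<'E'
from h import *
t=np.load('pics/top0.npy'); s=np.load('pics/scene0.npy')
g=lambda im:np.clip(im.astype(float)*1.5,0,255).astype(np.uint8)
a=cv2.resize(g(t)[145:265,300:420],(600,600),interpolation=cv2.INTER_NEAREST)
cv2.imwrite('pics/c1.png',a[:,:,::-1])
b=cv2.resize(s[195:285,270:390],(800,600),interpolation=cv2.INTER_NEAREST)
cv2.imwrite('pics/c2.png',b[:,:,::-1])
c=cv2.resize(g(t)[150:250,110:243],(798,600),interpolation=cv2.INTER_NEAREST)
cv2.imwrite('pics/c3.png',c[:,:,::-1])
def blobs(im,lo,hi,roi,n):
    h=cv2.cvtColor(im,cv2.COLOR_RGB2HSV); m=cv2.inRange(h,lo,hi); k=np.zeros_like(m);x0,y0,x1,y1=roi;k[y0:y1,x0:x1]=1;m*=k
    nn,l,st,ce=cv2.connectedComponentsWithStats(m)
    for i in range(1,nn):
        if st[i,4]>8:
            c=np.argwhere(l==i)[:,::-1].astype(np.float32); print(n,st[i],ce[i].round(1),cv2.minAreaRect(c))
R1=(300,145,420,265);R2=(270,195,390,285)
blobs(t,(100,120,40),(125,255,255),R1,'top blue');blobs(s,(100,120,40),(125,255,255),R2,'sc blue')
blobs(t,(0,0,0),(180,255,40),R1,'top black');blobs(s,(0,0,0),(180,255,40),R2,'sc black')
blobs(t,(5,150,90),(15,255,255),R1,'top orange')
blobs(t,(0,0,110),(180,40,255),R1,'top white');blobs(s,(0,0,170),(180,30,255),R2,'sc white')
E
```

```text
top blue [384 211  21  20 330] [393.9 220.8] ((394.0, 220.5), (19.0, 20.0), 90.0)
sc blue [287 235  24  11  62] [298.  240.4] ((298.0253601074219, 240.4807586669922), (23.329547882080078, 8.151829719543457), 7.765166282653809)
sc blue [335 245  19  16 250] [343.9 252.3] ((344.0, 252.5), (15.0, 18.0), 90.0)
top black [328 160  16  14 146] [335.7 166.2] ((335.7500305175781, 166.75), (12.020814895629883, 15.55634880065918), 45.0)
top black [318 207   1  12  12] [318.  212.5] ((318.0, 212.5), (11.0, 0.0), -90.0)
top black [380 213   9  18  63] [382.8 221.8] ((383.40277099609375, 221.92318725585938), (17.11724281311035, 7.244157314300537), 83.2901611328125)
top black [300 257  26   5  99] [313.4 258.9] ((312.5, 259.0), (4.0, 25.0), 90.0)
sc black [325 201   7   6  25] [327.6 203.8] ((327.5999755859375, 203.70001220703125), (6.640782833099365, 4.110960960388184), 18.434947967529297)
sc black [359 206  31  61 642] [376.3 239.6] ((374.0, 236.0), (60.0, 30.0), 90.0)
top orange [379 156   7   5  25] [382.2 157.7] ((382.0588684082031, 157.73529052734375), (3.8805696964263916, 6.063390731811523)
[... 1431 characters left out ...]
white [279 246  53  25 230] [306.5 257.2] ((306.6199951171875, 255.107177734375), (57.09679412841797, 14.727901458740234), 29.24882698059082)
sc white [336 259  16   5  33] [343.5 261.2] ((343.378173828125, 261.20556640625), (15.033126831054688, 3.491105556488037), 4.085616588592529)
sc white [354 269   6   5  10] [356.3 270.5] ((356.10003662109375, 270.70001220703125), (2.236067771911621, 5.813776969909668), 63.43495178222656)
sc white [367 272   6   4  11] [369.5 273.6] ((369.5, 273.5), (2.8284268379211426, 4.242640495300293), 45.0)
sc white [330 281  10   4  20] [333.6 283. ] ((334.5, 282.5), (9.0, 3.0), -0.0)
sc white [368 281   6   4  11] [370.6 282.5] ((370.5, 282.5), (5.0, 3.0), -0.0)
```

View pics/c1.png

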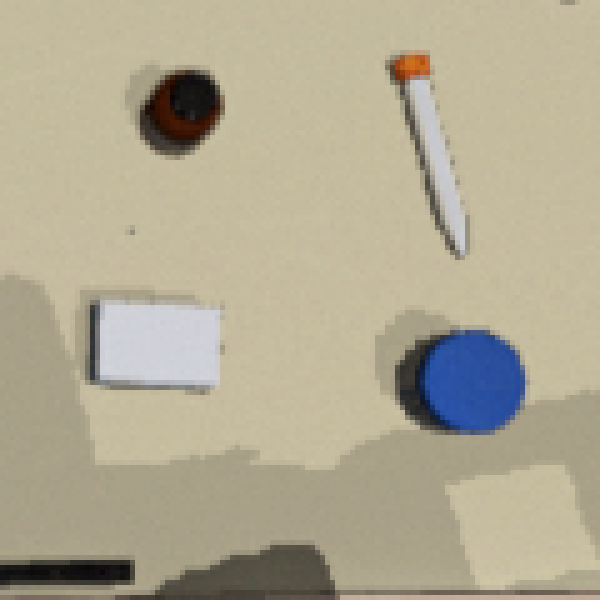

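View pics/c2.png

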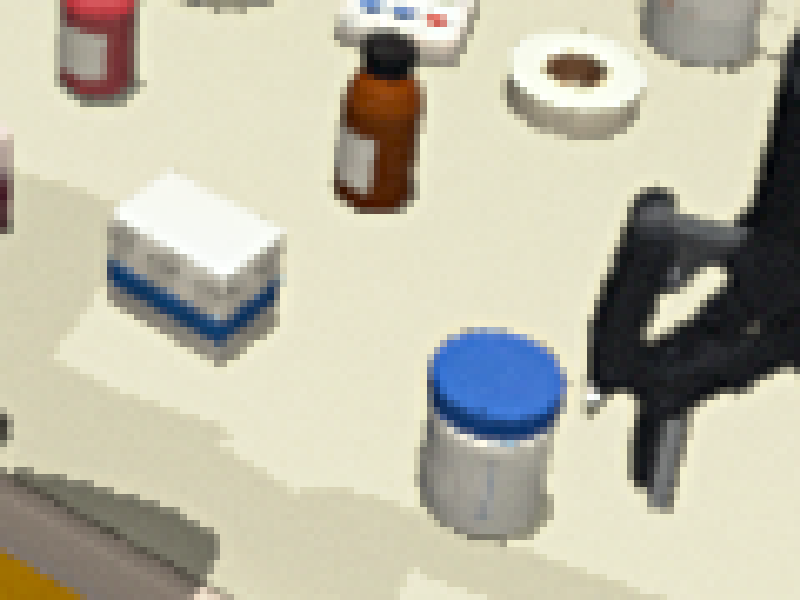

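View pics/c3.png

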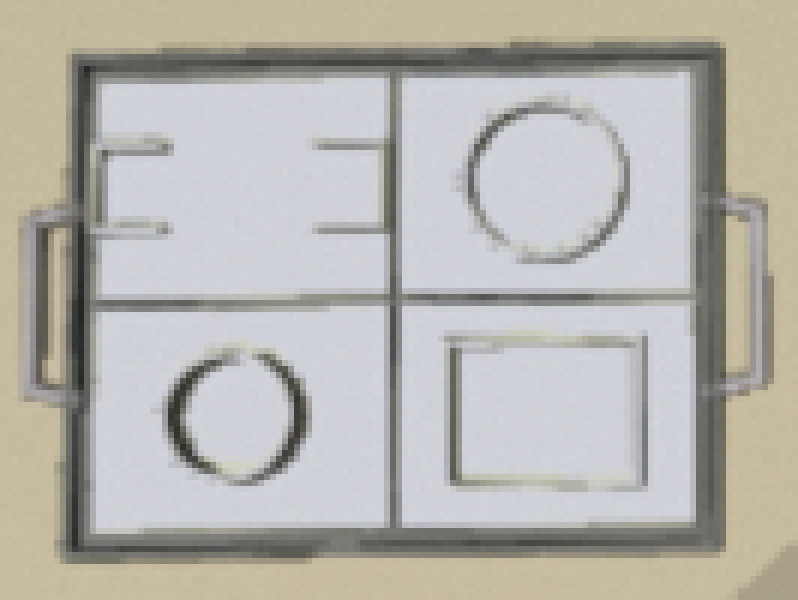

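The c1 crop (5x, offset 300,145) shows the amber cap top centred at (196,95) and the jar lid at (474,381). The carton top corners are (100,300), (220,306), (218,385) and (97,380); the tube runs from its cap end (410,56) to its tip (462,256). The c2 crop (6.67x, offset 270,195) shows the amber cap top at (390,44), the lid top at (498,368) and the carton top at (198,224). The c3 crop (6x, offset 110,150) shows the wide cup at (548,180), narrow cup at (238,415), pocket corners (448,338) to (646,488) and cradle at about (243,188).

```bash
python3 - <<'E'
from h import *
T=manip.camera_model('top');S=manip.camera_model('scene')
c1=lambda x,y:(300+x/5-.5,145+y/5-.5)
c2=lambda x,y:(270+x/6.667-.5,195+y/6.667-.5)
c3=lambda x,y:(110+x/6-.5,150+y/6-.5)
np.set_printoptions(precision=4,suppress=True)
for n,a,b,z in [('amber',(196,95),(390,44),.089),('jar',(474,381),(498,368),.072),('carton',(159,343),(198,224),.052)]:
    print(n,*two(T,c1(*a),S,c2(*b)),plane(T,*c1(*a),z),plane(S,*c2(*b),z))
print('carton corners',[plane(T,*c1(*p),.052)[:2] for p in [(100,300),(220,306),(218,385),(97,382)]])
print('carton scene',[plane(S,*c2(*p),.052)[:2] for p in [(172,174),(284,234),(226,276),(110,212)]])
print('tube ends',plane(T,*c1(410,56),.0105),plane(T,*c1(462,256),.0105))
print('plates',[plane(T,*c3(*p),.011)[:2] for p in [(98,75),(693,70),(92,533),(697,527)]])
print('cross',plane(T,*c3(395,299),.011))
print('jarcup',plane(T,*c3(548,180),.029),'bcup',plane(T,*c3(238,415),.039),'pocket',plane(T,*c3(547,412),.026),'cradle',plane(T,*c3(243,188),.023))
s=np.load('pics/scene0.npy')
cv2.imwrite('pics/c4.png',cv2.resize(s[145:220,165:265],(800,600),interpolation=cv2.INTER_NEAREST)[:,:,::-1])
E
```

```text
amber [ 0.6104 -0.2312  0.0861] 0.0021673524681225034 [ 0.6106 -0.2316  0.089 ] [ 0.6057 -0.2324  0.089 ]
jar [ 0.4561 -0.3761  0.0716] 0.000936138413122564 [ 0.4563 -0.3764  0.072 ] [ 0.4552 -0.376   0.072 ]
carton [ 0.4799 -0.2127  0.0495] 0.0010391337165206102 [ 0.4801 -0.2128  0.052 ] [ 0.4769 -0.214   0.052 ]
carton corners [array([ 0.5041, -0.1814]), array([ 0.4998, -0.2466]), array([ 0.4568, -0.244 ]), array([ 0.4594, -0.1785])]
carton scene [array([ 0.4997, -0.184 ]), array([ 0.4953, -0.248 ]), array([ 0.4545, -0.2441]), array([ 0.4589, -0.1782])]
tube ends [ 0.6435 -0.366   0.0105] [ 0.5287 -0.39    0.0105]
plates [array([0.6386, 0.3668]), array([0.6359, 0.0808]), array([0.4201, 0.3655]), array([0.4185, 0.0802])]
cross [0.5283 0.2232 0.011 ]
jarcup [0.5817 0.1477 0.029 ] bcup [0.4732 0.2899 0.039 ] pocket [0.4729 0.1486 0.026 ] cradle [0.5811 0.2932 0.023 ]
```

View pics/c4.png

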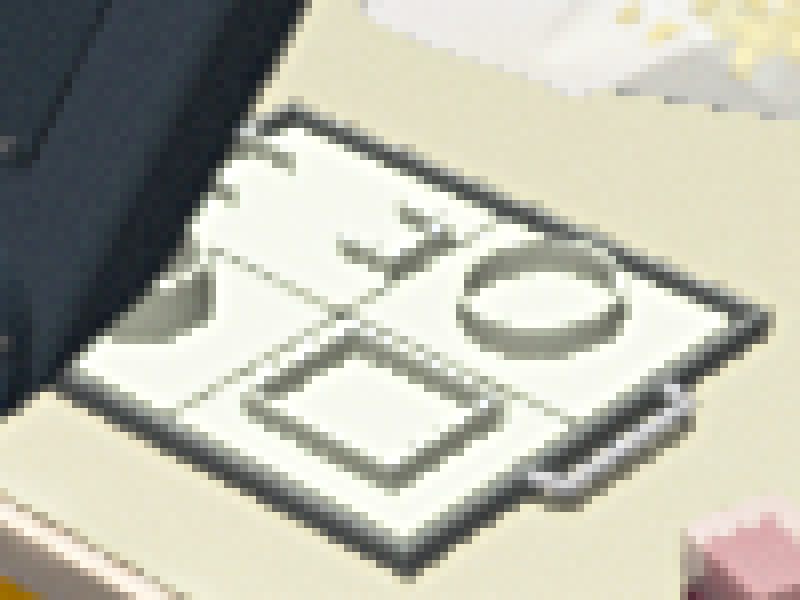

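Every two-view height agrees with the text: amber 0.086, jar 0.072 and carton 0.050. The c4 crop (8x, offset 165,145) shows the plate cross at (343,315), the wide cup rim at (543,290) and the pocket at (370,410), which fits the layout seen from the top. First move: go above the amber bottle and square the tool so that tool x is +y and tool y is +x.

Emit:
{"api": "drive_tool", "payload": {
  "motion": [
    [[85,1.5,-0.5,0,-1],[85,3,-1,0,-2],[85,4.5,-1.5,0,-3],[85,6,-2,0,-4],[85,7.5,-2.5,0,-5],[85,9,-3,0,-6],[85,10.5,-3.5,0,-7],[85,12,-4,0,-7.97],[85,13.5,-4.5,0,-7.97],[85,14.81,-4.89,0,-7.97]]
  ],
  "squeeze": 40
}}

```text
t: 1.1
tcp_pos: [0.6108, -0.2309, 0.2063]
tool_rot: [0.707, 0.707, -0.0, -0.001]
force: [-0.3, -1.5, 0.2]
finger_gap: 0.994
gripper_force: 0.0
```

```bash
python3 - <<'E'
from h import *
T=manip.camera_model('top');S=manip.camera_model('scene')
im=manip.snapshot('scene'); np.save('pics/scene1.npy',im)
c3=lambda x,y:(110+x/6-.5,150+y/6-.5)
c4=lambda x,y:(165+x/8-.5,145+y/8-.5)
print('cross',two(T,c3(395,299),S,c4(343,315)))
b=cv2.resize(im[140:260,150:310],(800,600),interpolation=cv2.INTER_NEAREST)
cv2.imwrite('pics/c5.png',b[:,:,::-1])
s=manip.sense();print(s['tcp_pos'],s['tool_rot'],s['q'],s['force'])
E
```

```text
cross (array([0.52791221, 0.22508715, 0.00616332]), np.float64(0.0023562912844950074))
[ 0.61552509 -0.22615922  0.20642319] [7.05783316e-01 7.08421695e-01 2.91948996e-03 2.97518161e-04] [-0.52493195  0.56901998  1.35310092  0.00585444  1.21740885 -0.53068363] [2.23354774 0.6536291  0.14385059]
```

View pics/c5.png

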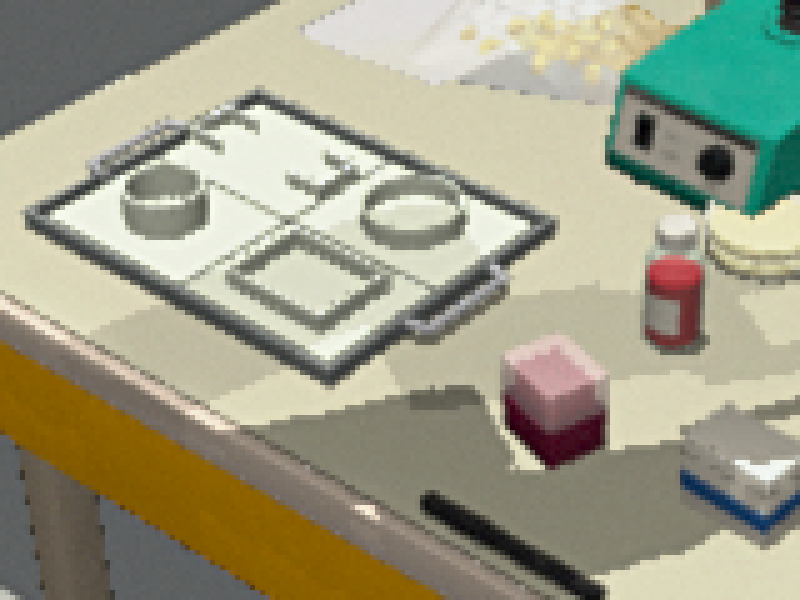

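The c5 crop (5x, offset 150,140) shows the whole tray: narrow cup rim centred at (165,183), wide cup rim at (414,202), pocket rim at (310,276). The red bottle is at (675,290) and the stain box at (555,400). I lower part way and cross-check the cup rims.

Emit:
{"api": "drive_tool", "payload": {
  "motion": [
    [[85,0,0,1,0],[85,0,0,2,0],[85,0,0,2.8,0],[85,0,0,2.8,0],[85,0,0,2.8,0]]
  ]
}}

```text
t: 1.65
tcp_pos: [0.6095, -0.2334, 0.1225]
tool_rot: [0.708, 0.707, -0.0, -0.001]
force: [0.3, -0.8, -0.1]
finger_gap: 0.995
gripper_force: 0.0
```

```bash
python3 - <<'E'
from h import *
np.set_printoptions(precision=4,suppress=True)
T=manip.camera_model('top');S=manip.camera_model('scene')
c3=lambda x,y:(110+x/6-.5,150+y/6-.5)
c5=lambda x,y:(150+x/5-.5,140+y/5-.5)
for n,a,b,z in [('narrow',(238,415),(165,183),.039),('wide',(548,180),(414,202),.029),('pocket',(547,412),(310,276),.026),('cross',(395,299),(288,223),.011)]:
    print(n,*two(T,c3(*a),S,c5(*b)),plane(S,*c5(*b),z))
s=manip.sense();print(s['tcp_pos'],s['tool_rot'],s['qd'])
E
```

```text
narrow [0.4715 0.291  0.0409] 0.004544184000200355 [0.4723 0.2955 0.039 ]
wide [0.5811 0.1486 0.028 ] 0.0020997467658369867 [0.5793 0.1483 0.029 ]
pocket [0.4728 0.15   0.0191] 0.001059943621536947 [0.4655 0.143  0.026 ]
cross [0.5277 0.2257 0.005 ] 0.0033420516772645083 [0.5203 0.2202 0.011 ]
[ 0.6095 -0.2334  0.1225] [ 0.7076  0.7066 -0.0001 -0.0006] [ 0.0006 -0.0318 -0.0293  0.0009 -0.0024  0.0034]
```

The measured rims agree with the text and the grid: narrow cup (0.472, 0.295), wide cup (0.581, 0.149), pocket (0.473, 0.150), cradle (0.582, 0.2945). Now I grasp the amber bottle.

Emit:
{"api": "drive_tool", "payload": {
  "motion": [
    [[85,0.05,0,1,0],[85,0.05,0,2,0],[85,0.05,0,2.8,0],[85,0.05,0,3.18,0],[85,0.05,0,3.18,0],[25,0.05,0,3.18,0],[25,0.05,0,3.18,0],[25,0.05,0,3.18,0],[25,0.05,0,3.18,0],[25,0.05,0,3.18,0]]
  ]
}}

```text
t: 2.65
tcp_pos: [0.6107, -0.2323, 0.0292]
tool_rot: [0.707, 0.707, 0.0, 0.001]
force: [-0.7, 0.8, 6.0]
finger_gap: 0.411
gripper_force: 39.5
```

Emit:
{"api": "drive_tool", "payload": {
  "motion": [
    [[25,0,0,0,0],[25,0,0,0,0],[25,0,0,-0.5,0],[25,0,0,-1.2,0],[25,0,0,-2.2,0],[25,0,0,-3.2,0],[25,0,0,-4,0],[25,0,0,-4.5,0],[25,0,0,-4.5,0]]
  ]
}}

```text
t: 3.55
tcp_pos: [0.6114, -0.2326, 0.1661]
tool_rot: [0.707, 0.707, 0.001, 0.003]
force: [-0.2, -0.7, -1.4]
finger_gap: 0.412
gripper_force: 40.0
```

Emit:
{"api": "drive_tool", "payload": {
  "motion": [
    [[25,0.2,-0.05,0,0],[25,0.6,-0.15,0,0],[25,1.3,-0.35,0,0],[25,2.3,-0.6,0,0],[25,3.4,-0.9,0,0],[25,4.6,-1.2,0,0],[25,5.8,-1.53,0,0],[25,7.0,-1.85,0,0],[25,8.2,-2.17,0,0],[25,9.4,-2.48,0,0]]
  ]
}}

```text
t: 4.55
tcp_pos: [0.5332, 0.0527, 0.1612]
tool_rot: [0.707, 0.707, -0.001, -0.001]
force: [-0.6, 0.5, -1.2]
finger_gap: 0.412
gripper_force: 40.0
```

Emit:
{"api": "drive_tool", "payload": {
  "motion": [
    [[25,1.2,-0.32,0,0],[25,2.4,-0.64,0,0],[25,3.6,-0.96,0,0],[25,4.8,-1.28,0,0],[25,5.9,-1.57,0,0],[25,6.9,-1.83,0,0],[25,7.6,-2.02,0,0],[25,8.1,-2.15,0,0],[25,8.19,-2.17,0,0],[25,8.19,-2.17,0,0]]
  ]
}}

```text
t: 5.55
tcp_pos: [0.4702, 0.2961, 0.1619]
tool_rot: [0.707, 0.707, -0.001, -0.0]
force: [0.0, -0.2, -0.9]
finger_gap: 0.412
gripper_force: 40.0
```

```bash
python3 - <<'E'
from h import *
im=manip.snapshot('scene')
u,v=proj(manip.camera_model('scene'),[.472,.295,.12]);print(u,v)
x0=int(max(0,min(u-60,392)));y0=int(max(0,v-50))
print(x0,y0);b=cv2.resize(im[y0:y0+90,x0:x0+120],(800,600),interpolation=cv2.INTER_NEAREST)
cv2.imwrite('pics/c6.png',b[:,:,::-1]);print(manip.sense()['tcp_pos'])
E
```

```text
180.22004612024278 156.64914323926115
120 106
[0.47061116 0.29551871 0.16202674]
```

View pics/c6.png

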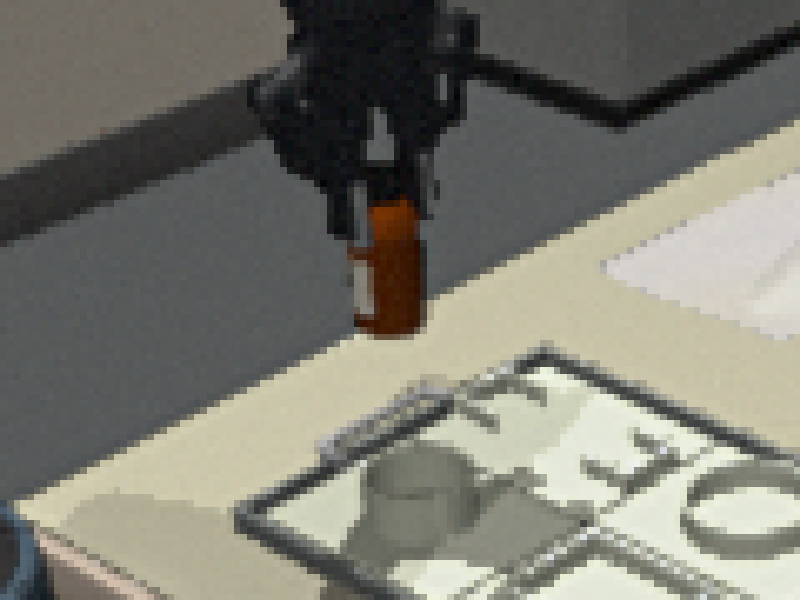

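The c6 crop shows the amber bottle hanging upright between the pads, its underside at (391,330) and clear of the tray. I lower it into the narrow cup.

Emit:
{"api": "drive_tool", "payload": {
  "motion": [
    [[25,0,0.05,0.5,0],[25,0,0.05,1.2,0],[25,0,0.05,2.0,0],[25,0,0.05,2.7,0],[25,0,0.05,3.2,0],[25,0,0.05,3.6,0],[25,0,0.05,3.8,0],[25,0,0.05,4.0,0],[25,0,0.05,4.0,0],[25,0,0.05,4.0,0]]
  ]
}}

```text
t: 6.6
tcp_pos: [0.4728, 0.2962, 0.0428]
tool_rot: [0.708, 0.707, 0.0, 0.0]
force: [-0.0, 0.9, -1.5]
finger_gap: 0.412
gripper_force: 40.0
```

Emit:
{"api": "drive_tool", "payload": {
  "motion": [
    [[25,0,0,0.05,0],[25,0,0,0.09,0],[25,0,0,0.09,0],[60,0,0,0.09,0],[60,0,0,0.09,0],[60,0,0,0.09,0],[60,0,0,0.09,0],[60,0,0,-0.5,0],[60,0,0,-1.5,0],[60,0,0,-2.5,0]]
  ]
}}

```text
t: 7.6
tcp_pos: [0.4718, 0.2958, 0.1177]
tool_rot: [0.708, 0.707, -0.001, -0.0]
force: [-0.5, 0.1, 0.2]
finger_gap: 0.7
gripper_force: 0.0
```

Emit:
{"api": "drive_tool", "payload": {
  "motion": [
    [[85,0,0,-1,0],[85,0,0,-2,0],[85,0,0,-2.7,0],[85,0,0,-2.7,0],[85,0,0,-2.7,0]]
  ]
}}

```text
t: 8.1
tcp_pos: [0.4721, 0.296, 0.1984]
tool_rot: [0.708, 0.707, 0.0, 0.0]
force: [0.2, 0.5, 0.0]
finger_gap: 0.99
gripper_force: 0.0
```

```bash
python3 - <<'E'
from h import *
s=manip.sense();print(s['tcp_pos'],s['q'])
c=np.array([.4558,-.3762,.2]);print((c-s['tcp_pos'])/.03)
E
```

```text
[0.47212863 0.29600013 0.19835016] [ 3.59486228e-01  4.46735801e-01  1.61380852e+00 -4.44292711e-05
  1.08084077e+00  3.60663078e-01]
[ -0.54428772 -22.40667111   0.05499452]
```

Emit:
{"api": "drive_tool", "payload": {
  "motion": [
    [[85,-0.6,0,0,0],[85,-1.8,0,0,0],[85,-3.2,0,0,0],[85,-4.7,0,0,0],[85,-6.2,0,0,0],[85,-7.7,0,0,0],[85,-9.2,0,0,0],[85,-10.7,0,0,0],[85,-12.2,0,0,0],[85,-13.7,0,0,0]]
  ]
}}

```text
t: 9.1
tcp_pos: [0.4704, -0.1162, 0.1967]
tool_rot: [0.708, 0.707, -0.001, -0.002]
force: [1.3, 0.2, -0.3]
finger_gap: 0.993
gripper_force: 0.0
```

Emit:
{"api": "drive_tool", "payload": {
  "motion": [
    [[85,-1.5,-0.1,0,0],[85,-3,-0.2,0,0],[85,-4.5,-0.3,0,0],[85,-6,-0.4,0,0],[85,-7.3,-0.5,0,0],[85,-8.2,-0.54,0,0],[85,-8.71,-0.54,0,0],[85,-8.71,-0.54,0.3,0],[85,-8.71,-0.54,1.3,0],[85,-8.71,-0.54,2,0]]
  ]
}}

```text
t: 10.1
tcp_pos: [0.4545, -0.3731, 0.136]
tool_rot: [0.707, 0.707, 0.0, -0.002]
force: [-0.1, -0.5, -0.9]
finger_gap: 0.993
gripper_force: 0.0
```

Emit:
{"api": "drive_tool", "payload": {
  "motion": [
    [[85,0,0,0.4,0],[85,0,0,0.8,0],[85,0,0,0.8,0]]
  ]
}}

```text
t: 10.4
tcp_pos: [0.4548, -0.3743, 0.1127]
tool_rot: [0.707, 0.707, 0.0, -0.002]
force: [0.7, 0.7, 0.1]
finger_gap: 0.993
gripper_force: 0.0
```

```bash
python3 - <<'E'
from h import *
im=manip.snapshot('top');np.save('pics/top2.npy',im)
g=np.clip(im.astype(float)*1.5,0,255).astype(np.uint8)
c=cv2.resize(g[150:250,110:243],(798,600),interpolation=cv2.INTER_NEAREST)
cv2.imwrite('pics/c7.png',c[:,:,::-1])
s=manip.sense();print(s['tcp_pos'],(np.array([.4558,-.3762,.042])-s['tcp_pos'])/.03)
E
```

```text
[ 0.45532398 -0.37523327  0.11385253] [ 0.01586725 -0.03222439 -2.39508422]
```

View pics/c7.png

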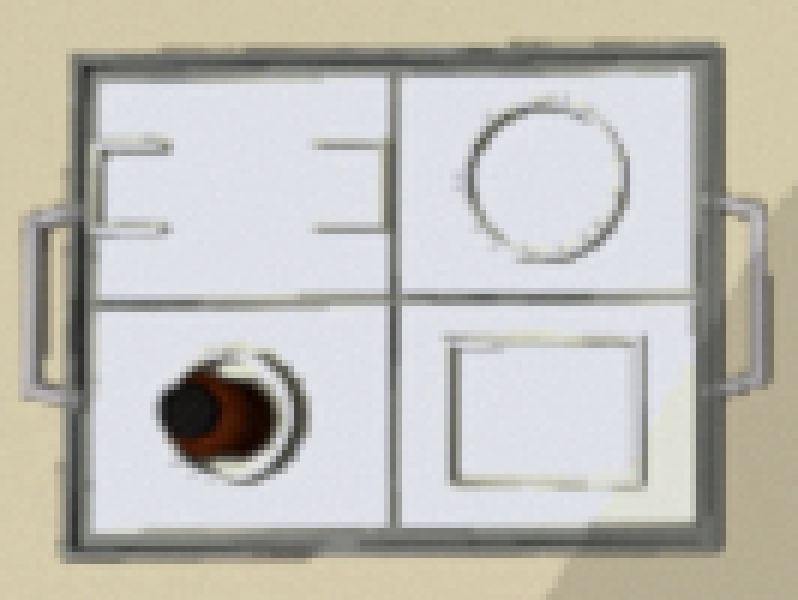

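The c7 crop shows the amber bottle inside the narrow cup, cap at (190,407), leaning outward only as perspective would make it. Now I grasp the jar by its lid.

Emit:
{"api": "drive_tool", "payload": {
  "motion": [
    [[85,-0.03,0,0.8,0],[85,-0.03,0,1.6,0],[85,-0.03,0,2.2,0],[85,-0.03,0,2.4,0],[85,-0.03,0,2.4,0],[45,-0.03,0,2.4,0],[45,-0.03,0,2.4,0],[45,-0.03,0,2.4,0],[45,-0.03,0,2.4,0],[45,-0.03,0,2.4,0]]
  ]
}}

```text
t: 11.45
tcp_pos: [0.4553, -0.378, 0.0448]
tool_rot: [0.707, 0.707, -0.001, 0.001]
force: [-3.7, 0.9, 8.7]
finger_gap: 0.526
gripper_force: 4.6
```

Emit:
{"api": "drive_tool", "payload": {
  "motion": [
    [[45,0,0,0,0],[45,0,0,-0.5,0],[45,0,0,-1.2,0],[45,0,0,-2.2,0],[45,0,0,-3.2,0],[45,0,0,-4,0],[45,0,0,-4.5,0],[45,0,0,-4.5,0]]
  ]
}}

```text
t: 12.25
tcp_pos: [0.4567, -0.3786, 0.1808]
tool_rot: [0.707, 0.707, -0.0, 0.004]
force: [0.2, -0.4, 0.2]
finger_gap: 0.53
gripper_force: 0.0
```

The grip force is zero and the fingers reached their commanded 45 mm, so the jar isn't held. I look.

```bash
python3 - <<'E'
from h import *
im=manip.snapshot('scene'); t=manip.snapshot('top')
np.save('pics/s3.npy',im);np.save('pics/t3.npy',t)
g=np.clip(t.astype(float)*1.5,0,255).astype(np.uint8)
a=cv2.resize(im[170:290,280:400],(400,400),interpolation=cv2.INTER_NEAREST)
b=cv2.resize(g[145:265,320:440],(400,400),interpolation=cv2.INTER_NEAREST)
cv2.imwrite('pics/c8.png',np.hstack([a,b])[:,:,::-1])
E
```

```text
(no output)
```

View pics/c8.png

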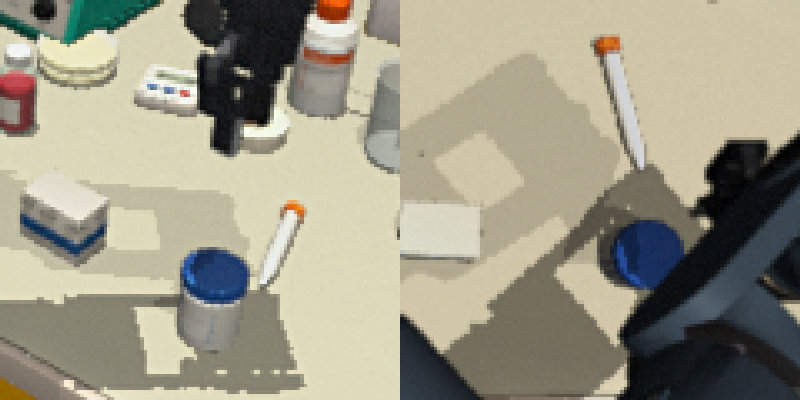

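The c8 picture shows the jar still upright and unmoved, lid at (215,272) on the left and (649,254) on the right. The pads sat too high and slid off the lid. The tube is now visible in the scene view too, cap (293,206) and tip (263,283). I regrasp lower, on the jar's body.

Emit:
{"api": "drive_tool", "payload": {
  "motion": [
    [[85,0.08,-0.03,0,0],[85,0.08,-0.03,0.7,0],[85,0.08,-0.03,1.4,0],[85,0.08,-0.03,2.0,0],[85,0.08,-0.03,2.7,0],[85,0.08,-0.03,3.5,0],[85,0.08,-0.03,4.3,0],[85,0.08,-0.03,5,0],[85,0.08,-0.03,5.4,0],[85,0.08,-0.03,5.4,0]]
  ]
}}

```text
t: 13.35
tcp_pos: [0.4531, -0.373, 0.0129]
tool_rot: [0.708, 0.707, 0.0, -0.003]
force: [0.2, -0.6, 0.5]
finger_gap: 0.997
gripper_force: 0.0
```

Emit:
{"api": "drive_tool", "payload": {
  "motion": [
    [[30,0,0,0,0],[30,0,0,0,0],[30,0,0,0,0],[30,0,0,0,0],[30,0,0,0,0],[30,0,0,0,0],[30,0,0,0,0]]
  ]
}}

```text
t: 14.05
tcp_pos: [0.4551, -0.3754, 0.0166]
tool_rot: [0.707, 0.707, -0.0, 0.001]
force: [0.3, 0.2, 6.0]
finger_gap: 0.648
gripper_force: 42.4
```

```bash
python3 - <<'E'
from h import *
np.set_printoptions(precision=4,suppress=True)
T=manip.camera_model('top');S=manip.camera_model('scene')
cs=lambda x,y:(280+x/3.333-.5,170+y/3.333-.5); ct=lambda x,y:(320+(x-400)/3.333-.5,145+y/3.333-.5)
for n,a,b in [('cap',(607,40),(293,206)),('tip',(643,168),(263,285))]:
    print(n,*two(T,ct(*a),S,cs(*b)),plane(T,*ct(*a),.0105),plane(S,*cs(*b),.0105))
print(plane(T,*ct(649,254),.072))
E
```

```text
cap [ 0.6399 -0.3643  0.0138] 0.0024878057943045154 [ 0.6412 -0.3662  0.0105] [ 0.6428 -0.362   0.0105]
tip [ 0.5305 -0.3912  0.0079] 0.0024755727762010146 [ 0.5309 -0.3915  0.0105] [ 0.5266 -0.3914  0.0105]
[ 0.4563 -0.3761  0.072 ]
```

Emit:
{"api": "drive_tool", "payload": {
  "motion": [
    [[30,0,0,-0.3,0],[30,0,0,-0.9,0],[30,0,0,-1.7,0],[30,0,0,-2.6,0],[30,0,0,-3.5,0],[30,0,0,-4.2,0],[30,0,0,-4.5,0],[30,0,0,-4.5,0]]
  ]
}}

```text
t: 14.85
tcp_pos: [0.4549, -0.3751, 0.1518]
tool_rot: [0.707, 0.707, -0.0, 0.001]
force: [0.6, 0.2, -1.3]
finger_gap: 0.647
gripper_force: 42.4
```

Emit:
{"api": "drive_tool", "payload": {
  "motion": [
    [[30,0.2,0.05,0,0],[30,0.6,0.15,0,0],[30,1.3,0.3,0,0],[30,2.3,0.55,0,0],[30,3.4,0.8,0,0],[30,4.6,1.1,0,0],[30,5.8,1.4,0,0],[30,7.0,1.7,0,0],[30,8.2,2.0,0,0],[30,9.4,2.3,0,0]]
  ]
}}

```text
t: 15.85
tcp_pos: [0.5228, -0.0899, 0.1492]
tool_rot: [0.707, 0.707, -0.0, -0.002]
force: [1.0, 0.1, 0.1]
finger_gap: 0.644
gripper_force: 42.4
```

Emit:
{"api": "drive_tool", "payload": {
  "motion": [
    [[30,1.2,0.3,0,0],[30,2.4,0.6,0,0],[30,3.6,0.9,0,0],[30,4.8,1.15,0,0],[30,5.9,1.4,0,0],[30,6.9,1.6,0,0],[30,7.6,1.8,0,0],[30,8.0,1.9,0,0],[30,8.07,1.9,0,0],[30,8.07,1.9,0,0]]
  ]
}}

```text
t: 16.85
tcp_pos: [0.5802, 0.1492, 0.1497]
tool_rot: [0.707, 0.707, -0.001, -0.0]
force: [0.3, 0.1, -0.5]
finger_gap: 0.644
gripper_force: 42.4
```

Emit:
{"api": "drive_tool", "payload": {
  "motion": [
    [[30,0,0,0.5,0],[30,0,0,1.2,0],[30,0,0,1.9,0],[30,0,0,2.5,0],[30,0,0,2.9,0],[30,0,0,3.1,0],[30,0,0,3.1,0]]
  ]
}}

```text
t: 17.55
tcp_pos: [0.5806, 0.1486, 0.0568]
tool_rot: [0.708, 0.706, -0.001, -0.0]
force: [0.1, 0.2, -0.3]
finger_gap: 0.645
gripper_force: 42.4
```

Emit:
{"api": "drive_tool", "payload": {
  "motion": [
    [[30,0,0,0.3,0],[30,0,0,0.6,0],[30,0,0,0.8,0],[30,0,0,0.95,0],[30,0,0,0.95,0],[30,0,0,0.95,0],[80,0,0,0.95,0],[80,0,0,0.95,0],[80,0,0,0.95,0],[80,0,0,0.95,0]]
  ]
}}

```text
t: 18.55
tcp_pos: [0.5812, 0.1493, 0.0291]
tool_rot: [0.708, 0.707, 0.0, 0.0]
force: [-0.5, 0.1, 0.2]
finger_gap: 0.936
gripper_force: 0.0
```

Emit:
{"api": "drive_tool", "payload": {
  "motion": [
    [[85,0,0,-0.3,0],[85,0,0,-1,0],[85,0,0,-2.2,0],[85,0,0,-3.4,0],[85,0,0,-4.5,0],[85,0,0,-5,0],[85,0,0,-5,0]]
  ]
}}

```text
t: 19.25
tcp_pos: [0.5832, 0.1495, 0.1826]
tool_rot: [0.707, 0.707, 0.003, 0.002]
force: [-0.6, -0.2, 0.6]
finger_gap: 0.994
gripper_force: 0.0
```

```bash
python3 - <<'E'
from h import *
s=manip.sense();print(s['tcp_pos'],(np.array([.479,-.2132,.2])-s['tcp_pos'])/.03)
im=manip.snapshot('scene');np.save('pics/s4.npy',im)
E
```

```text
[0.58317924 0.14950253 0.18263462] [ -3.4726414  -12.09008437   0.57884585]
```

Emit:
{"api": "drive_tool", "payload": {
  "motion": [
    [[85,-0.6,-0.15,0,0],[85,-1.8,-0.5,0,0.1],[85,-3.2,-0.9,0,0.2],[85,-4.7,-1.3,0,0.3],[85,-6.2,-1.75,0,0.45],[85,-7.7,-2.2,0,0.45],[85,-9.2,-2.6,0,0.45],[85,-10.7,-3.05,0,0.45],[85,-11.8,-3.4,0,0.45],[85,-12.1,-3.47,0.5,0.45]]
  ]
}}

```text
t: 20.3
tcp_pos: [0.4761, -0.2176, 0.1639]
tool_rot: [0.731, 0.683, -0.0, 0.001]
force: [-0.6, 0.7, 0.2]
finger_gap: 0.996
gripper_force: 0.0
```

Emit:
{"api": "drive_tool", "payload": {
  "motion": [
    [[85,0,0,1,0],[85,0,0,1.8,0],[85,0,0,2,0],[85,0,0,2,0],[85,0,0,2,0]]
  ]
}}

```text
t: 20.8
tcp_pos: [0.4769, -0.2136, 0.1041]
tool_rot: [0.729, 0.684, 0.0, 0.0]
force: [-0.7, 0.7, 1.3]
finger_gap: 0.995
gripper_force: 0.0
```

```bash
python3 - <<'E'
from h import *
s=manip.sense();print(s['tcp_pos'],s['tool_rot'],(np.array([.479,-.2132,.016])-s['tcp_pos'])/.03)
im=manip.snapshot('scene');t=manip.snapshot('top')
g=np.clip(t.astype(float)*1.5,0,255).astype(np.uint8)
a=cv2.resize(im[135:255,150:310],(400,300),interpolation=cv2.INTER_NEAREST)
a2=cv2.resize(im[185:275,250:370],(400,300),interpolation=cv2.INTER_NEAREST)
b=cv2.resize(g[150:270,110:270],(400,300),interpolation=cv2.INTER_NEAREST)
b2=cv2.resize(g[150:240,290:410],(400,300),interpolation=cv2.INTER_NEAREST)
cv2.imwrite('pics/c9.png',np.vstack([np.hstack([a,b]),np.hstack([a2,b2])])[:,:,::-1])
E
```

```text
[ 0.47685216 -0.21358442  0.10414367] [7.29245900e-01 6.84251710e-01 2.56274851e-05 1.17667495e-04] [ 0.07159462  0.01281397 -2.93812224]
```

View pics/c9.png

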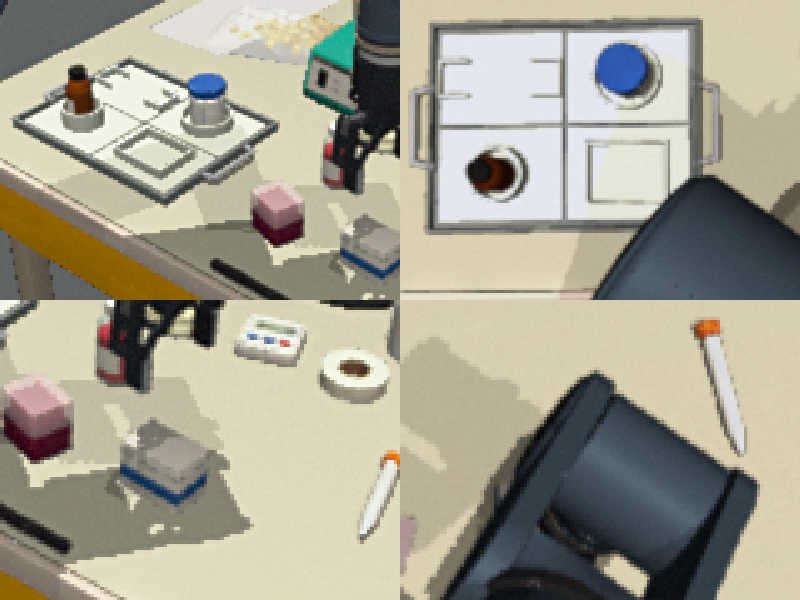

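The c9 picture shows the amber bottle (78,90) and the jar (207,105) standing in their cups, confirmed from the top at (490,172) and (622,72). The carton at (165,460) has the open gripper above it. I go down and grasp.

Emit:
{"api": "drive_tool", "payload": {
  "motion": [
    [[85,0,0.06,0.8,0],[85,0,0.06,1.7,0],[85,0,0.06,2.5,0],[85,0,0.06,2.9,0],[85,0,0.06,2.9,0],[85,0,0.06,2.9,0],[25,0,0.06,2.9,0],[25,0,0.06,2.9,0],[25,0,0.06,2.9,0],[25,0,0.06,2.9,0]]
  ]
}}

```text
t: 21.9
tcp_pos: [0.479, -0.2141, 0.018]
tool_rot: [0.729, 0.684, 0.0, 0.001]
force: [0.6, 0.4, 5.9]
finger_gap: 0.498
gripper_force: 40.3
```

Emit:
{"api": "drive_tool", "payload": {
  "motion": [
    [[25,0,0,0,0],[25,0,0,0,0],[25,0,0,0,0],[25,0,0,-0.3,0],[25,0,0,-0.8,0],[25,0,0,-1.6,0],[25,0,0,-2.6,0],[25,0,0,-3.6,0],[25,0,0,-4.2,0],[25,0,0,-4.5,0]]
  ]
}}

```text
t: 22.9
tcp_pos: [0.4789, -0.2141, 0.1541]
tool_rot: [0.729, 0.684, 0.0, 0.002]
force: [0.3, -0.7, -1.0]
finger_gap: 0.498
gripper_force: 41.5
```

Emit:
{"api": "drive_tool", "payload": {
  "motion": [
    [[25,0,0,0,0],[25,0,0,0,-0.45],[25,0,0,0,-0.45]]
  ]
}}

```text
t: 23.2
tcp_pos: [0.4774, -0.2131, 0.1507]
tool_rot: [0.708, 0.707, -0.0, -0.001]
force: [-0.2, 0.2, -1.5]
finger_gap: 0.498
gripper_force: 41.5
```

Emit:
{"api": "drive_tool", "payload": {
  "motion": [
    [[25,0.3,0,0,0],[25,0.9,0,0,0],[25,1.8,0,0,0],[25,3,0,0,0],[25,4.3,-0.05,0,0],[25,5.6,-0.05,0,0],[25,6.9,-0.1,0,0],[25,8.2,-0.1,0,0],[25,9.4,-0.1,0,0],[25,10.5,-0.15,0,0]]
  ]
}}

```text
t: 24.2
tcp_pos: [0.4727, 0.1043, 0.1516]
tool_rot: [0.707, 0.707, -0.0, -0.001]
force: [0.2, -0.1, -0.9]
finger_gap: 0.501
gripper_force: 41.5
```

Emit:
{"api": "drive_tool", "payload": {
  "motion": [
    [[25,0.8,0,0,0],[25,1.3,0,0,0],[25,1.58,0,0.3,0],[25,1.58,0,0.9,0],[25,1.58,0,1.6,0],[25,1.58,0,2.3,0],[25,1.58,0,2.8,0],[25,1.58,0,3.1,0],[25,1.58,0,3.1,0],[25,1.58,0,3.1,0]]
  ]
}}

```text
t: 25.2
tcp_pos: [0.4742, 0.1487, 0.0589]
tool_rot: [0.708, 0.707, -0.0, -0.0]
force: [-0.8, -0.4, -1.2]
finger_gap: 0.5
gripper_force: 41.4
```

Emit:
{"api": "drive_tool", "payload": {
  "motion": [
    [[25,0,0,0.3,0],[25,0,0,0.7,0],[25,0,0,0.9,0],[25,0,0,1.0,0],[25,0,0,1.0,0],[25,0,0,1.0,0],[65,0,0,1.0,0],[65,0,0,1.0,0],[65,0,0,1.0,0],[65,0,0,1.0,0]]
  ]
}}

```text
t: 26.2
tcp_pos: [0.4745, 0.1487, 0.0289]
tool_rot: [0.708, 0.707, 0.0, 0.0]
force: [-0.7, 0.1, 0.1]
finger_gap: 0.759
gripper_force: 0.0
```

Emit:
{"api": "drive_tool", "payload": {
  "motion": [
    [[65,0,0,-0.3,0],[65,0,0,-1,0],[65,0,0,-2.2,0],[65,0,0,-3.4,0],[65,0,0,-4.5,0],[65,0,0,-5,0],[65,0,0,-5,0],[65,0,0,-5,0]]
  ]
}}

```text
t: 27.0
tcp_pos: [0.4739, 0.1487, 0.1791]
tool_rot: [0.708, 0.707, 0.0, 0.0]
force: [-0.8, -0.6, 0.2]
finger_gap: 0.761
gripper_force: 0.0
```

```bash
python3 - <<'E'
from h import *
s=manip.sense();print(s['tcp_pos'],(np.array([.5855,-.3785,.16])-s['tcp_pos'])/.03)
E
```

```text
[0.47392365 0.14865651 0.17906333] [  3.71921162 -17.57188371  -0.63544418]
```

Emit:
{"api": "drive_tool", "payload": {
  "motion": [
    [[60,-0.6,0.1,0,0],[60,-1.8,0.4,0,1],[60,-3.2,0.7,0,2],[60,-4.7,1,0,3],[60,-6.2,1.3,0,4],[60,-7.7,1.6,0,5],[60,-9.2,2,0,6],[60,-10.7,2.3,0,7],[60,-12.2,2.6,0,8],[60,-13.7,2.9,0,9]]
  ]
}}

```text
t: 28.0
tcp_pos: [0.5597, -0.2636, 0.1766]
tool_rot: [0.988, 0.153, -0.002, -0.002]
force: [1.7, -0.1, 0.4]
finger_gap: 0.702
gripper_force: 0.0
```

```bash
python3 - <<'E'
from h import *
s=manip.sense()
M=R.from_quat(s['tool_rot']).as_matrix();print(s['tcp_pos'],np.degrees(np.arctan2(M[1,0],M[0,0])))
d=np.array([.5855,-.3785,.12])-s['tcp_pos'];print(M.T@d/.03,s['qd'])
E
```

```text
[ 0.55974195 -0.26363375  0.17658239] 17.576562589687217
[-0.33304054  3.91612197  1.87292569] [-0.53462017  0.33950277 -0.68584716  0.00526361  0.33832152  0.84788848]
```

Emit:
{"api": "drive_tool", "payload": {
  "motion": [
    [[60,-0.15,1.3,0.3,0.3],[60,-0.3,2.6,0.8,0.7],[60,-0.42,3.6,1.4,0.7],[60,-0.42,3.95,2,0.7],[60,-0.42,3.95,2.4,0.7],[60,-0.42,3.95,2.4,0.7],[60,-0.42,3.95,2.4,0.7]]
  ]
}}

```text
t: 28.7
tcp_pos: [0.5848, -0.3774, 0.106]
tool_rot: [0.994, 0.108, -0.001, -0.001]
force: [0.6, -0.3, 0.2]
finger_gap: 0.705
gripper_force: 0.0
```

```bash
python3 - <<'E'
from h import *
s=manip.sense()
M=R.from_quat(s['tool_rot']).as_matrix();print(s['tcp_pos'],np.degrees(np.arctan2(M[1,0],M[0,0])))
d=np.array([.5855,-.3785,.003])-s['tcp_pos'];print(M.T@d/.03)
im=manip.snapshot('scene');t=manip.snapshot('top')
g=np.clip(t.astype(float)*1.5,0,255).astype(np.uint8)
a=cv2.resize(im[135:255,150:310],(400,300),interpolation=cv2.INTER_NEAREST)
a2=cv2.resize(im[185:275,310:430],(400,300),interpolation=cv2.INTER_NEAREST)
b=cv2.resize(g[150:270,110:270],(400,300),interpolation=cv2.INTER_NEAREST)
b2=cv2.resize(g[140:230,330:450],(400,300),interpolation=cv2.INTER_NEAREST)
cv2.imwrite('pics/c10.png',np.vstack([np.hstack([a,b]),np.hstack([a2,b2])])[:,:,::-1])
E
```

```text
[ 0.58478807 -0.37737763  0.10603698] 12.386678877199142
[0.0199031  0.049718   3.43443433]
```

View pics/c10.png

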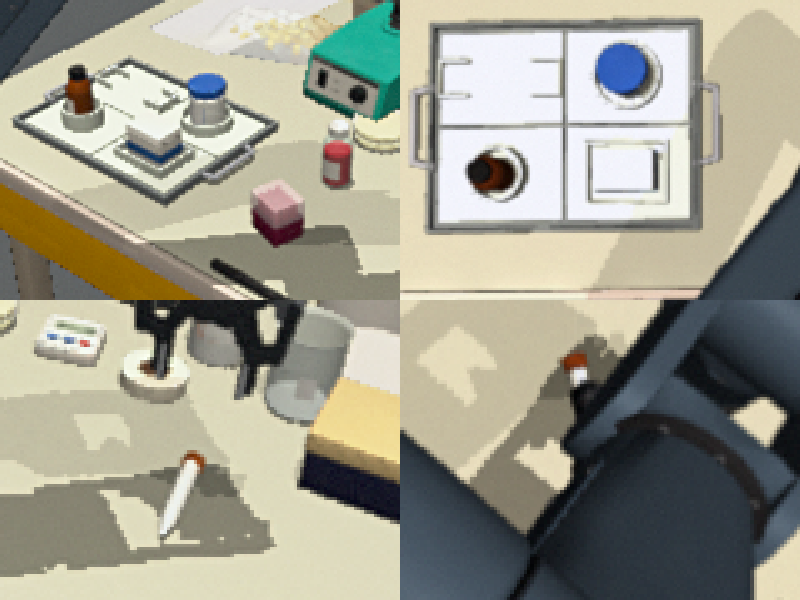

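The c10 picture shows the carton seated in the pocket at (155,145) on the left and (625,170) from the top. The tube lies unmoved at (182,495) under the gripper. I lower and grasp it.

Emit:
{"api": "drive_tool", "payload": {
  "motion": [
    [[60,0.02,0.04,0.8,0],[60,0.02,0.04,1.7,0],[60,0.02,0.04,2.5,0],[60,0.02,0.04,3.0,0],[60,0.02,0.04,3.25,0],[60,0.02,0.04,3.4,0],[60,0.02,0.04,3.4,0],[10,0.02,0.04,3.4,0],[10,0.02,0.04,3.4,0],[10,0.02,0.04,3.4,0]]
  ],
  "squeeze": 30
}}

```text
t: 29.8
tcp_pos: [0.5865, -0.3805, 0.0058]
tool_rot: [0.994, 0.107, 0.0, 0.001]
force: [0.5, -0.6, -0.5]
finger_gap: 0.193
gripper_force: 0.0
```

Emit:
{"api": "drive_tool", "payload": {
  "motion": [
    [[10,0,0,0,0],[10,0,0,0,0],[10,0,0,0,0],[10,0,0,0,0]]
  ]
}}

```text
t: 30.2
tcp_pos: [0.5861, -0.38, 0.0049]
tool_rot: [0.994, 0.107, -0.0, -0.0]
force: [-0.4, 0.6, -0.3]
finger_gap: 0.118
gripper_force: 0.0
```

Emit:
{"api": "drive_tool", "payload": {
  "motion": [
    [[10,0,0,-0.3,0],[10,0,0,-0.8,0],[10,0,0,-1.6,0],[10,0,0,-2.6,0],[10,0,0,-3.6,0],[10,0,0,-4.6,0],[10,0,0,-5.2,0],[10,0,0,-5.5,0],[10,0,0,-5.5,0]]
  ]
}}

```text
t: 31.1
tcp_pos: [0.587, -0.3808, 0.1726]
tool_rot: [0.994, 0.107, 0.001, 0.002]
force: [0.2, -0.7, -0.1]
finger_gap: 0.117
gripper_force: 0.0
```

The tube wasn't caught: the gap closed to the commanded 10 mm. I look at it.

```bash
python3 - <<'E'
from h import *
im=manip.snapshot('scene');t=manip.snapshot('top')
np.save('pics/s5.npy',im);np.save('pics/t5.npy',t)
g=np.clip(t.astype(float)*1.5,0,255).astype(np.uint8)
a2=cv2.resize(im[185:275,310:400],(400,400),interpolation=cv2.INTER_NEAREST)
b2=cv2.resize(g[140:230,330:420],(400,400),interpolation=cv2.INTER_NEAREST)
cv2.imwrite('pics/c11.png',np.hstack([a2,b2])[:,:,::-1])
E
```

```text
(no output)
```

View pics/c11.png

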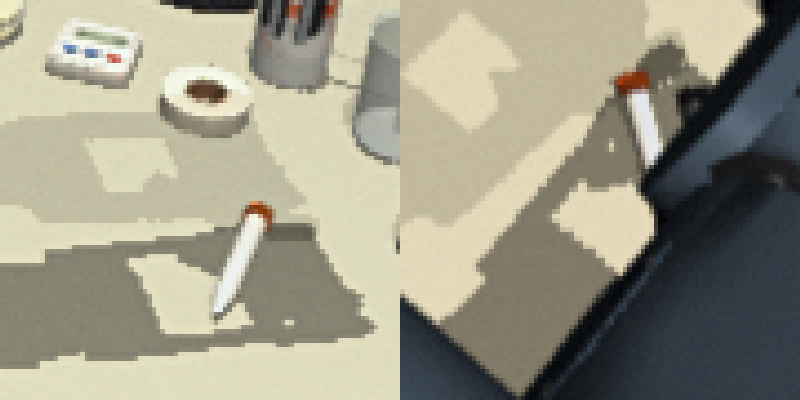

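The c11 picture shows the tube unmoved, cap (258,208) and tip (216,320). Earlier grasps read a few mm under the true width, so a 10 mm command probably stopped just at the tube's sides. I regrasp slightly lower and fully closing.

Emit:
{"api": "drive_tool", "payload": {
  "motion": [
    [[55,0,0,0.3,0],[55,0,0.05,1,0],[55,0,0.05,1.8,0],[55,0,0.05,2.8,0],[55,0,0.05,3.8,0],[55,0,0,4.6,0],[55,0,0,5.1,0],[55,0,0,5.4,0],[55,0,0,5.57,0],[55,0,0,5.57,0]]
  ]
}}

```text
t: 32.2
tcp_pos: [0.5862, -0.3802, 0.0026]
tool_rot: [0.994, 0.107, -0.0, -0.0]
force: [-0.7, -0.3, -0.3]
finger_gap: 0.645
gripper_force: 0.0
```

Emit:
{"api": "drive_tool", "payload": {
  "motion": [
    [[0,0,-0.06,0.02,0],[0,0,-0.06,0.02,0],[0,0,-0.06,0.02,0],[0,0,-0.06,0.02,0],[0,0,-0.06,0.02,0],[0,0,-0.06,0.02,0],[0,0,-0.06,0.02,0],[0,0,-0.06,0.02,0]]
  ]
}}

```text
t: 33.0
tcp_pos: [0.5857, -0.3784, 0.0022]
tool_rot: [0.994, 0.107, -0.0, 0.0]
force: [-0.4, -0.2, 0.4]
finger_gap: -0.0
gripper_force: 0.0
```

```bash
python3 - <<'E'
from h import *
im=manip.snapshot('scene')
np.save('pics/s6.npy',im)
a2=cv2.resize(im[185:275,300:420],(800,600),interpolation=cv2.INTER_NEAREST)
cv2.imwrite('pics/c12.png',a2[:,:,::-1])
S=manip.camera_model('scene')
p=(proj(S,manip.sense()['tcp_pos'])-[300,185]+.5)*6.667; print(p)
E
```

```text
[425.38311103 402.46892685]
```

View pics/c12.png

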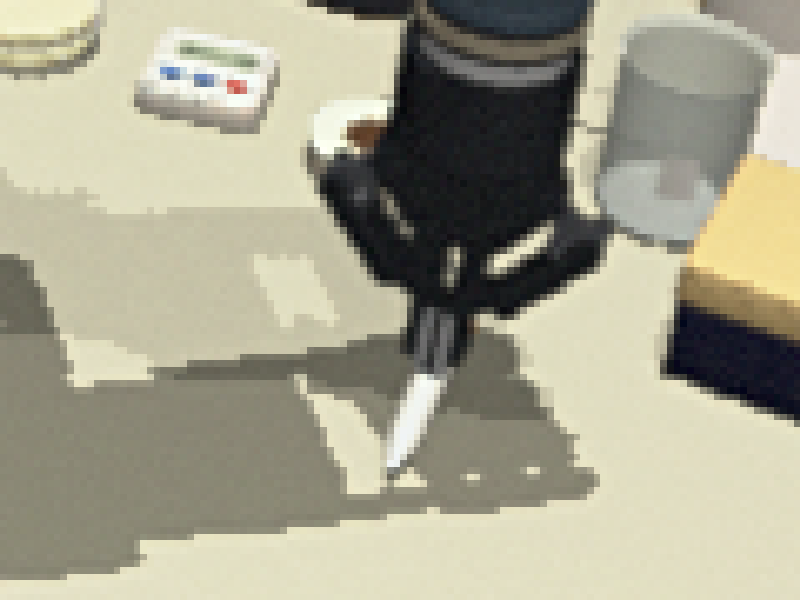

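The c12 picture shows the shut fingertips at about (440,372), resting just above the tube, while the reported TCP projects to (425,402). So the tips are higher than the reported TCP. I measure by how much.

```bash
python3 - <<'E'
from h import *
S=manip.camera_model('scene');s=manip.sense();p=s['tcp_pos'];print(p,s['q'])
for dz in (0,.01,.015,.02,.025): print(dz,((proj(S,p+[0,0,dz])-[300,185]+.5)*6.667).round())
im=np.load('pics/s6.npy');print(im[236:250,366,:].sum(1),im[236:250,364,:].sum(1))
E
```

```text
[ 0.58571813 -0.37831898  0.00216816] [-7.33355687e-01  8.69083569e-01  1.36215374e+00 -2.11612906e-05
  9.10456189e-01  6.22239528e-01]
0 [425. 402.]
0.01 [429. 386.]
0.015 [430. 377.]
0.02 [432. 369.]
0.025 [434. 360.]
[326 322 316 293 338 439 532 408 296 276 301 370 384 381] [204 174 143 142 214 560 732 727 708 666 597 467 374 370]
```

Emit:
{"api": "drive_tool", "payload": {
  "motion": [
    [[45,0,0,0,0],[45,0,0,0,0],[45,0,0,0,0],[45,0,0,0,0],[45,0,0,0.1,0],[45,0,0,0.2,0],[45,0,0,0.2,0]]
  ]
}}

```text
t: 33.75
tcp_pos: [0.5853, -0.3779, -0.0046]
tool_rot: [0.994, 0.107, -0.0, -0.001]
force: [0.4, 0.2, -0.2]
finger_gap: 0.527
gripper_force: 0.0
```

The tips sit about 18 mm above the reported TCP. I go down 8 mm more, watching the force, then close.

Emit:
{"api": "drive_tool", "payload": {
  "motion": [
    [[40,0,0,0.1,0],[40,0,0,0.2,0],[40,0,0,0.28,0],[40,0,0,0.28,0]]
  ]
}}

```text
t: 34.15
tcp_pos: [0.5854, -0.378, -0.0128]
tool_rot: [0.994, 0.107, -0.0, -0.0]
force: [0.1, 0.5, -0.4]
finger_gap: 0.47
gripper_force: 0.0
```

Emit:
{"api": "drive_tool", "payload": {
  "motion": [
    [[5,0,0,0,0],[5,0,0,0,0],[5,0,0,0,0],[5,0,0,0,0],[5,0,0,0,0],[5,0,0,0,0]]
  ]
}}

```text
t: 34.75
tcp_pos: [0.5859, -0.3784, -0.012]
tool_rot: [0.994, 0.107, 0.0, 0.0]
force: [-0.3, 0.0, 0.5]
finger_gap: 0.194
gripper_force: 31.6
```

The tube is gripped at 31.6 N. I lift it.

Emit:
{"api": "drive_tool", "payload": {
  "motion": [
    [[5,0,0,-0.2,0],[5,0,0,-0.6,0],[5,0,0,-1.3,0],[5,0,0,-2.3,0],[5,0,0,-3.3,0],[5,0,0,-4.3,0],[5,0,0,-5.0,0],[5,0,0,-5.4,0],[5,0,0,-5.5,0],[5,0,0,-5.5,0]]
  ]
}}

```text
t: 35.75
tcp_pos: [0.5855, -0.3781, 0.1529]
tool_rot: [0.994, 0.107, -0.0, -0.0]
force: [-0.7, 0.1, -1.0]
finger_gap: 0.192
gripper_force: 31.5
```

Emit:
{"api": "drive_tool", "payload": {
  "motion": [
    [[5,0.04,-0.2,0,0],[5,0.13,-0.6,0,-0.2],[5,0.28,-1.3,0,-0.5],[5,0.47,-2.2,0,-1],[5,0.7,-3.3,0,-1.5],[5,0.94,-4.4,0,-2],[5,1.19,-5.6,0,-2.5],[5,1.44,-6.8,0,-3],[5,1.7,-8,0,-3.5],[5,1.95,-9.2,0,-4]]
  ]
}}

```text
t: 36.75
tcp_pos: [0.5827, -0.0934, 0.1518]
tool_rot: [0.925, 0.379, -0.001, -0.001]
force: [1.3, 0.4, -0.0]
finger_gap: 0.193
gripper_force: 31.5
```

```bash
python3 - <<'E'
from h import *
s=manip.sense()
# commanded pose: start .5855,-.3781 th 12.3 
th=np.radians(12.3);x=np.array([np.cos(th),np.sin(th)]);y=np.array([np.sin(th),-np.cos(th)])
c=np.array([.5855,-.3781])+.03*(1.95*x-9.2*y); th+=np.radians(32)
d=np.array([.582,.2945])-c;print(c,s['tcp_pos'],d@[np.cos(th),np.sin(th)]/.03,d@[np.sin(th),-np.cos(th)]/.03)
E
```

```text
[ 0.58386078 -0.09597314] [ 0.58273165 -0.09343505  0.15184859] 9.046022195313865 -9.358612953553676
```

Emit:
{"api": "drive_tool", "payload": {
  "motion": [
    [[5,0.84,-0.87,0,-0.6],[5,1.7,-1.75,0,-1.2],[5,2.6,-2.69,0,-1.8],[5,3.5,-3.62,0,-2.4],[5,4.4,-4.55,0,-3],[5,5.3,-5.48,0,-3.6],[5,6.2,-6.41,0,-4.2],[5,7.1,-7.35,0,-4.8],[5,7.9,-8.17,0,-5.3],[5,8.5,-8.79,0,-5.71]]
  ]
}}

```text
t: 37.75
tcp_pos: [0.58, 0.2736, 0.1517]
tool_rot: [0.705, 0.709, -0.001, -0.001]
force: [0.1, 0.0, 0.4]
finger_gap: 0.191
gripper_force: 31.5
```

Emit:
{"api": "drive_tool", "payload": {
  "motion": [
    [[5,0.5,0,0,0],[5,0.79,0,0,0],[5,0.79,0,0.4,0],[5,0.79,0,1,0],[5,0.79,0,1.7,0],[5,0.79,0,2.4,0],[5,0.79,0,2.8,0],[5,0.79,0,3,0],[5,0.79,0,3,0],[5,0.79,0,3,0]]
  ]
}}

```text
t: 38.75
tcp_pos: [0.5828, 0.2942, 0.0634]
tool_rot: [0.707, 0.707, 0.001, 0.0]
force: [0.6, 0.0, 0.5]
finger_gap: 0.191
gripper_force: 31.5
```

```bash
python3 - <<'E'
from h import *
s=manip.sense();print(s['tcp_pos'],s['tool_rot'])
im=manip.snapshot('scene');t=manip.snapshot('top')
g=np.clip(t.astype(float)*1.5,0,255).astype(np.uint8)
a=cv2.resize(im[125:225,150:250],(400,400),interpolation=cv2.INTER_NEAREST)
b=cv2.resize(g[130:230,110:210],(400,400),interpolation=cv2.INTER_NEAREST)
cv2.imwrite('pics/c13.png',np.hstack([a,b])[:,:,::-1])
E
```

```text
[0.58277167 0.29416288 0.06343232] [7.07195568e-01 7.07017682e-01 5.51902075e-04 3.47993795e-04]
```

View pics/c13.png

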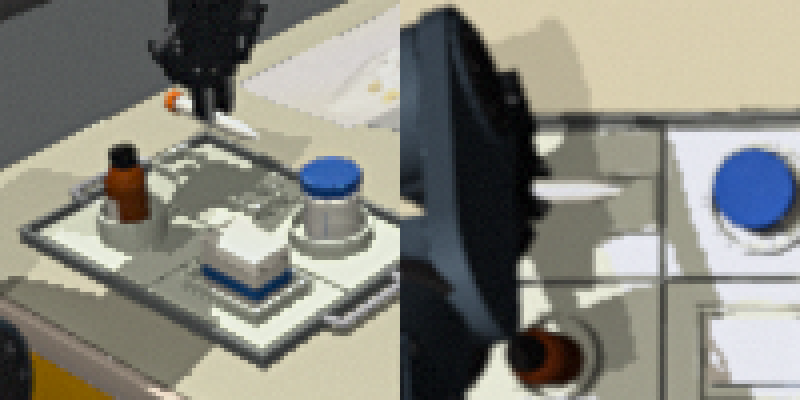

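```bash
python3 - <<'E'
from h import *
T=manip.camera_model('top');S=manip.camera_model('scene')
print(plane(T,110+(620-400)/4-.5,130+190/4-.5,.086), plane(S,150+170/4-.5,125+100/4-.5,.086),plane(S,150+256/4-.5,125+136/4-.5,.086))
E
```

```text
[0.58268694 0.23734105 0.086     ] [0.57811645 0.35118455 0.086     ] [0.57937547 0.23869294 0.086     ]
```

The c13 picture shows the tube held level over the cradle, cap at (170,100) and tip at (256,136). Its ends measure y = 0.238 and 0.351, which is centred. I lower it and release.

Emit:
{"api": "drive_tool", "payload": {
  "motion": [
    [[5,0,0,0.4,0],[5,0,0,0.9,0],[5,0,0,1.4,0],[5,0,0,1.7,0],[5,0,0,1.9,0],[5,0,0,2.0,0],[5,0,0,2.08,0],[5,0,0,2.08,0],[5,0,0,2.08,0]]
  ]
}}

```text
t: 39.75
tcp_pos: [0.5824, 0.2945, 0.0009]
tool_rot: [0.707, 0.707, 0.0, 0.0]
force: [0.0, 0.5, 0.2]
finger_gap: 0.193
gripper_force: 31.5
```

Emit:
{"api": "drive_tool", "payload": {
  "motion": [
    [[5,0,0,0.03,0],[5,0,0,0.05,0],[40,0,0,0.05,0],[40,0,0,0.05,0],[40,0,0,0.05,0],[40,0,0,0.05,0]]
  ]
}}

```text
t: 40.35
tcp_pos: [0.5821, 0.2943, -0.001]
tool_rot: [0.707, 0.707, 0.0, 0.0]
force: [-0.4, 0.0, -0.7]
finger_gap: 0.465
gripper_force: 0.0
```

Emit:
{"api": "drive_tool", "payload": {
  "motion": [
    [[40,0,0,-0.3,0],[40,0,0,-1,0],[40,0,0,-2,0],[40,0,0,-3.2,0],[40,0,0,-4.5,0],[40,0,0,-5.5,0],[40,0,0,-6,0],[40,-1,0,-6,0],[40,-2.4,0,-6,0],[40,-3.8,0,-6,0]]
  ]
}}

```text
t: 41.35
tcp_pos: [0.582, 0.1797, 0.18]
tool_rot: [0.706, 0.708, 0.001, 0.001]
force: [0.4, 0.5, -0.6]
finger_gap: 0.469
gripper_force: 0.0
```

Emit:
{"api": "drive_tool", "payload": {
  "motion": [
    [[40,-1.4,0,0,0],[40,-2.8,0,0,0],[40,-4.2,0,0,0],[40,-5.6,0,0,0],[40,-7,0,0,0],[40,-8,0,0,0],[40,-8,0,0,0],[40,-8,0,0,0]]
  ]
}}

```text
t: 42.15
tcp_pos: [0.582, -0.0601, 0.1794]
tool_rot: [0.708, 0.706, 0.0, -0.0]
force: [0.1, 0.1, -1.2]
finger_gap: 0.47
gripper_force: 0.0
```

```bash
python3 - <<'E'
from h import *
im=manip.snapshot('scene');t=manip.snapshot('top')
g=np.clip(t.astype(float)*1.5,0,255).astype(np.uint8)
a=cv2.resize(im[135:255,150:310],(400,300),interpolation=cv2.INTER_NEAREST)
b=cv2.resize(g[150:270,110:270],(400,300),interpolation=cv2.INTER_NEAREST)
a=cv2.resize(im[135:225,150:270],(400,300),interpolation=cv2.INTER_NEAREST)
f=cv2.resize(im,(400,300));k=cv2.resize(g,(400,300))
cv2.imwrite('pics/c14.png',np.vstack([np.hstack([a,b]),np.hstack([f,k])])[:,:,::-1])
E
```

```text
(no output)
```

View pics/c14.png

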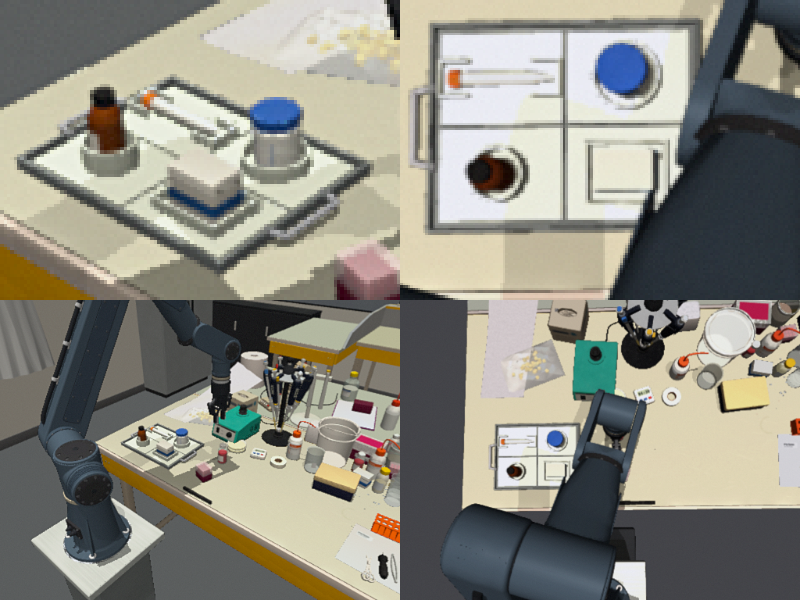

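The c14 picture shows all four items seated: bottle (105,130), jar (275,135), carton (205,185), and the tube along the cradle between (455,77) and (555,77). The red bottle and the stain box stand where they were, and the gripper touches nothing.

```bash
python3 -c "
from station import manip
print(manip.sign_off())"
```

```text
the job is handed in; nothing more can be done
None
```

I packed all four kit items into their holders in the order asked, left the red stain bottle and the vial box untouched, and handed the job in at about 42 s; no verdict came back. The jar needed two grasps and the tube three.

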